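# Line up the specimen pots by height

## Task

Line up the four blue-lidded specimen pots by height on the four coloured discs of the white strip: the tallest on the disc next to the red dot, then the next tallest, and so on down to the shortest at the other end. Stand each pot upright in the middle of its disc, and never tip a pot over on the way.

Things in the scene. Friction and masses are not known exactly. Their poses are not given: they have to be found in the camera images.
- pot_giant: closed upright specimen pot, the tallest of four: white round body with a paper label and a ribbed blue screw lid; 60 mm across the lid (body 2 mm less), 90 mm tall over the lid, the lid being the top 14 mm. Loose, rigid, under 0.15 kg. Origin at the centre of its underside, z up.
- pot_large: closed upright specimen pot, the second tallest of four: white round body with a paper label and a ribbed blue screw lid; 52 mm across the lid (body 2 mm less), 74 mm tall over the lid, the lid being the top 14 mm. Loose, rigid, under 0.15 kg. Origin at the centre of its underside, z up.
- pot_medium: closed upright specimen pot, the third tallest of four: white round body with a paper label and a ribbed blue screw lid; 44 mm across the lid (body 2 mm less), 58 mm tall over the lid, the lid being the top 14 mm. Loose, rigid, under 0.15 kg. Origin at the centre of its underside, z up.
- pot_small: closed upright specimen pot, the shortest of four: white round body with a paper label and a ribbed blue screw lid; 36 mm across the lid (body 2 mm less), 42 mm tall over the lid, the lid being the top 14 mm. Loose, rigid, under 0.15 kg. Origin at the centre of its underside, z up.
- pad_1: flat yellow disc with a thin black rim, 70 mm across, at the robot's left (+y) end of the row. The four discs lie in one row, about 90 mm apart, on a fixed white strip 90 mm wide, 460 mm long and 3 mm thick, lying on the green table cover. Origin at the disc's centre on the strip's top face (3 mm above the table), where a pot stands; z up.
- pad_2: flat green disc with a thin black rim, 70 mm across, second from the left. The four discs lie in one row, about 90 mm apart, on a fixed white strip 90 mm wide, 460 mm long and 3 mm thick, lying on the green table cover. Origin at the disc's centre on the strip's top face (3 mm above the table), where a pot stands; z up.
- pad_3: flat purple disc with a thin black rim, 70 mm across, third from the left. The four discs lie in one row, about 90 mm apart, on a fixed white strip 90 mm wide, 460 mm long and 3 mm thick, lying on the green table cover. Origin at the disc's centre on the strip's top face (3 mm above the table), where a pot stands; z up.
- pad_4: flat grey disc with a thin black rim, 70 mm across, at the robot's right (-y) end of the row. The four discs lie in one row, about 90 mm apart, on a fixed white strip 90 mm wide, 460 mm long and 3 mm thick, lying on the green table cover. Origin at the disc's centre on the strip's top face (3 mm above the table), where a pot stands; z up.
- red_dot: flat red dot, 34 mm across, on the same white strip, about 65 mm beyond the end disc at one end of the row (either end; a white dot lies at the other end). It marks the end for the tallest pot. Origin at its centre on the strip's top face.
Things that resemble listed ones, but are neither listed nor needed, are in the scene too. What is shaped like the pot_medium but orange or pink is not meant.

How it is judged (in metres and radians):
At the end, for the whole second after the job is handed in: Each pot stands upright (within 0.1 rad) and at rest on the strip, its centre within 12 mm of the centre of its disc, in order of falling height from the disc next to the red dot to the far end (((horizontal distance between red_dot and pad_1 below 0.12 m and horizontal distance between pot_giant and pad_1 below 0.012 m and horizontal distance between pot_large and pad_2 below 0.012 m and horizontal distance between pot_medium and pad_3 below 0.012 m and horizontal distance between pot_small and pad_4 below 0.012 m) or (horizontal distance between red_dot and pad_4 below 0.12 m and horizontal distance between pot_giant and pad_4 below 0.012 m and horizontal distance between pot_large and pad_3 below 0.012 m and horizontal distance between pot_medium and pad_2 below 0.012 m and horizontal distance between pot_small and pad_1 below 0.012 m)) and angle between each of pot_giant, pot_large, pot_medium, pot_small's own z axis and vertical below 0.1 rad and height (world z) of pot_giant between 0 and 0.007 m and linear speed of each of pot_giant, pot_large, pot_medium, pot_small below 0.02 m/s and angular speed of each of pot_giant, pot_large, pot_medium, pot_small below 0.3 rad/s and height (world z) of pot_large between 0 and 0.007 m and height (world z) of pot_medium between 0 and 0.007 m and height (world z) of pot_small between 0 and 0.007 m); the robot touches nothing.
It fails at once if a specimen pot is tipped over (more than 0.6 rad from upright) (angle between any of pot_giant, pot_large, pot_medium, pot_small's own z axis and vertical above 0.6 rad).
It also fails if it takes over 112 s, if anything falls off the work surface, if the arm or the gripper's body presses on something with over 40 N, if the wrist force passes 120 N, or if a joint passes its speed limit or range.

## Robot

A 6-joint arm with a two-finger parallel gripper is mounted at the origin on the work surface. World frame = base frame: x ahead of the robot, y to its left, z up, the work surface at z = 0. Lengths are in mm, angles in rad, forces in N, time in s.
With the tool pointing down it reaches from about 275 to 975 mm from the base axis. Payload 8.4 kg.
Tool frame: the origin (TCP) lies at the very end of the fingers, on their centre line; the grasp point (between the pads) lies 19 mm behind it; x points along the fingers, y is the direction in which the jaws open and shut, and the axes are right-handed (so a half turn about x gives the same grasp; the last joint's range is limited). The gripper opens to 92 mm and grips with 3 to 60 N. Pads are 20 mm wide; open, the fingers measure 128 mm over their backs; the gripper's body (75 mm by 189 mm) begins 69 mm behind the grasp point.
Start: joints at [-1.182, 0.353, 1.633, -0, 1.155, -0.002], TCP at [238.079, -577.881, 214.583] pointing down, gripper open.
Joint ranges: [-2.63, 2.63], [-0.92, 2.1], [0.06, 2.66], [-1.3, 4.44], [0, 2.69], [-3.02, 3.02]. Speed limits (rad/s): [2.22, 2.22, 2.79, 3.14, 3.14, 3.14].

## Interface

Orientations are given as a unit quaternion [x, y, z, w].
In Python, from station import observe, snapshot, sign_off, find_in, landmark_of gives the robot as it stands.
- The arm moves only by the tool move_arm, never from a script. Its argument "targets" is a list that holds one entry, the list of rows, each a list of 5 numbers: the opening, from 0 (shut) to 1 (fully open), then the shift along the tool's x, y, z in mm, then the turn about the tool's x in degrees. A call has 1 to 8 rows; each row is the pose to reach, as a shift and turn from the pose commanded when the call began, along the tool's axes at that moment; what a row does not reach only later rows make up. A row lasts 1/8 s, in which the tool goes at most 62.5 mm and 10.7 degrees, less where a joint would pass 70% of its speed; a pose out of reach is approached as far as the arm can. A call with a gripper value outside its range is refused whole. The fingers move at their own pace and stop on an object; "newtons" is the grip in N (left out, the last holds). Time passes only in rows, so rows that repeat a pose let the fingers close. It gives the time, the measured TCP pose, the force and the opening at its end, in the units of the state.
- observe(): the state, without advancing time (a new reading comes with each control period).
- snapshot(name): name is "side" or "top"; returns a dict with "color" (400x640x3 uint8, blue, green, red), "range_z" (400x640 float32, mm along the optical axis (not along the pixel's ray), 0 where there is no reading), "intrinsics" (3x3 intrinsics, pixels), "R" (3x3) and "t" (3): a world point X has camera coordinates R X + t. Camera axes: x right, y down, z forward; pixel columns grow to the right and rows downward; lengths in mm; the calibration is good to about 2 mm. A picture is of the moment at which its call begins.
- sign_off(): hands the job in, once; it reports no verdict.
Trained networks look in a picture, given as the dict that the camera call returned (one of the last four; its "shot" number tells which), for a name from the list of things; names that differ only in an ending like _2 or _b are one class to them, and where a whole thing is asked for, a point or a joint stands for the part that bears it (a point fixed in the world has none). Each returns a list of dicts, best first, with "score" (0 to 1); they miss things now and then, are a little off and sometimes report something else, mostly with a low value. They report only what shows in the picture. A call takes as long as a camera call. They do not tell look-alikes from the thing itself.
- find_in(picture, name): "pixel" ([column, row] in pixels, amid what is visible of it).
- landmark_of(picture, name): "pixel" ([column, row] in pixels: a listed point, or the origin of a listed thing).
The state is a dict: "t": time; "joint_positions": joint angles; "dq": joint speeds; "joint_torque": joint torques, N m; "eef_pos": TCP position; "tcp_rot": TCP orientation; "ft_force": force on the tool from outside, world axes, zero at the start; "wrist_torque": the same for the moment, N m; "finger_gap": finger opening in mm.
Only numpy, scipy, OpenCV 4.12 (cv2) and the standard library are available. Lean on these libraries where they do the work, as an engineer would, in place of code of your own. Each camera call takes 0.05 s, during which the arm holds its last target. There are 200 camera calls.

## Working session

There is one attempt and no reset: what is moved stays moved. The work goes in short steps, Python scripts to look and compute and a tool call to move; the robot and the scene stay as the last step left them, time stands still between calls to the robot, and variables do not carry over. Pictures are saved under pics/ and viewed, about 12 in all and at most 16, crops included, and the job is handed in when it is done.

Besides the shell and the picture viewer there is one more tool, called as a command line: name --argument value ..., lists and objects as JSON in quotes. move_arm: Moves the arm, as the interface text tells. Its arguments: {"type":"object","properties":{"targets":{"type":"array","items":{"type":"array","items":{"type":"array","items":{"type":"number"}}}},"newtons":{"type":"number"}},"required":["targets"]}

```bash
mkdir -p pics; cat > h.py <<'E'
import numpy as np, cv2
from station import observe, snapshot, sign_off, find_in, landmark_of
def pt(p,u,v,z=None):
    K,R,t=np.array(p["intrinsics"]),np.array(p["R"]),np.array(p["t"])
    r=np.linalg.inv(K)@[u,v,1]
    C=-R.T@t; d=R.T@r
    if z is None:
        return C+d*p["range_z"][int(round(v)),int(round(u))]
    return C+d*(z-C[2])/d[2]
E
python3 - <<'E'
from h import *
np.set_printoptions(precision=1,suppress=True)
s=observe();print(s["eef_pos"],s["tcp_rot"],s["finger_gap"],s["t"])
for n in("top","side"):
    p=snapshot(n);cv2.imwrite(f"pics/{n}0.png",p["color"])
    print(n,"cam",-np.array(p["R"]).T@p["t"])
    if n=="top":
        for k in["pot_giant","pot_large","pot_medium","pot_small","pad_1","pad_2","pad_3","pad_4","red_dot"]:
            for f in find_in(p,k)[:5]: 
                u,v=f["pixel"];print(k,round(f["score"],2),np.array([u,v]),pt(p,u,v))
E
```

```text
[ 237.9 -577.4  213.9] [-0.7 -0.1  0.7 -0.1] 92.11122086119393 0.0
top cam [ 456.8  -46.2 1059.5]
pot_giant 0.95 [328.3 244.7] [435.5 -78.7  90.3]
pot_large 0.59 [167.5 235.5] [448.3 253.   72.5]
pot_medium 0.96 [450.6 233.4] [ 462.9 -337.2   59.6]
pot_medium 0.88 [404.2 279.9] [ 364.2 -239.6   60.2]
pot_medium 0.69 [425.4 179.4] [ 576.3 -283.5   60.1]
pot_medium 0.64 [407.5 230.3] [ 467.9 -246.3   58.5]
pot_medium 0.18 [168.4 233.9] [451.6 250.8  74. ]
pot_small 0.78 [250.3 233.6] [455.1  86.4  42.8]
pad_1 0.97 [310.4 168.9] [602.3 -38.9   0.3]
pad_1 0.85 [229.4 164.5] [608.  141.9   5.7]
pad_1 0.78 [349.1 173.9] [ 592.3 -125.7    2.9]
pad_1 0.35 [329.2 243.5] [438.  -80.4  93.3]
pad_2 0.97 [310.4 168.9] [602.3 -38.9   0.3]
pad_2 0.85 [229.4 164.5] [608.  141.9   5.7]
pad_2 0.78 [349.1 173.9] [ 592.3 -125.7    2.9]
pad_2 0.35 [329.2 243.5] [438.  -80.4  93.3]
pad_3 0.97 [310.4 168.9] [602.3 -38.9   0.3]
pad_3 0.85 [229.4 164.5] [608.  141.9   5.7]
pad_3 0.78 [349.1 173.9] [ 592.3 -125.7    2.9]
pad_3 0.35 [329.2 243.5] [438.  -80.4  93.3]
pad_4 0.97 [310.4 168.9] [602.3 -38.9   0.3]
pad_4 0.85 [229.4 164.5] [608.  141.9   5.7]
pad_4 0.78 [349.1 173.9] [ 592.3 -125.7    2.9]
pad_4 0.35 [329.2 243.5] [438.  -80.4  93.3]
red_dot 0.5 [200.5 158. ] [621.5 206.8   4.8]
side cam [322.2 444.3 588.8]
```

View pics/top0.png

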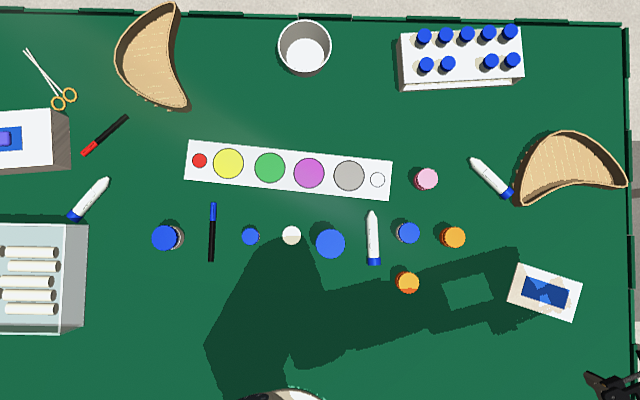

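View pics/side0.png

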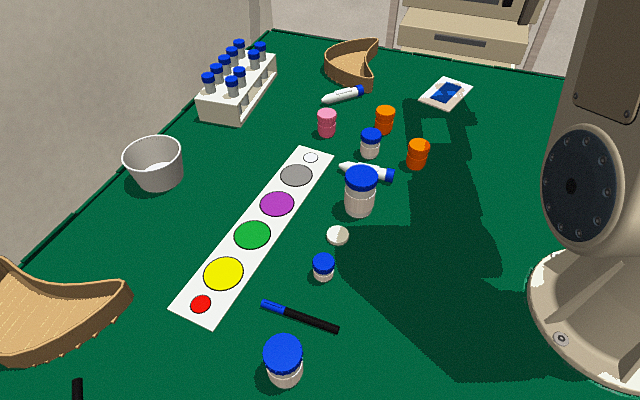

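The red dot is at the yellow end (pixel 200,160), so the order is giant to yellow (228,163), large to green (269,167), medium to purple (309,173) and small to grey (349,175). The pots are at giant (330,243), large (166,238), medium (408,232; the orange and pink ones are decoys) and small (250,235). Next I'll measure them precisely.

```bash
cat >> h.py <<'E'
from scipy.spatial.transform import Rotation as Ro
POT=dict(giant=(90,60),large=(74,52),medium=(58,44),small=(42,36))
PAD={1:(608,142),2:(603,50),3:(600,-39),4:(592,-126)}
def circ(p,mask,x,y,z,r):
    # circle through the outline of the mask's blob near (x,y), on plane z
    K,R,t=map(np.array,(p["intrinsics"],p["R"],p["t"]))
    v,u=np.nonzero(mask)
    P=np.array([pt(p,a,b,z) for a,b in zip(u,v)])
    P=P[np.hypot(P[:,0]-x,P[:,1]-y)<r]
    if len(P)<20: return None
    c=(P[:,:2].max(0)+P[:,:2].min(0))/2
    return np.r_[c,P[:,:2].mean(0),P[:,:2].max(0)-P[:,:2].min(0),len(P)]
def zmap(p):
    K,R,t=map(np.array,(p["intrinsics"],p["R"],p["t"]))
    u,v=np.meshgrid(np.arange(640),np.arange(400))
    C=(np.stack([u,v,np.ones_like(u)],-1)@np.linalg.inv(K).T)*p["range_z"][...,None]
    return ((C-t)@R)[...,2]
def pot(p,k,x,y,dz=0):
    h,d=POT[k]; hsv=cv2.cvtColor(p["color"],cv2.COLOR_BGR2HSV)
    m=cv2.inRange(hsv,(108,120,90),(128,255,255))>0
    m&=np.abs(zmap(p)-h-dz)<7
    return circ(p,m,x,y,h+dz,d*.85)
def pads(p):
    hsv=cv2.cvtColor(p["color"],cv2.COLOR_BGR2HSV); o={}
    for i,(lo,hi) in {1:((24,100,120),(34,255,255)),2:((50,120,120),(70,255,255)),3:((138,80,100),(160,255,255)),4:((0,0,100),(179,40,195))}.items():
        o[i]=circ(p,cv2.inRange(hsv,lo,hi)>0,*PAD[i],3,45)
    return o
E
python3 - <<'E'
from h import *
np.set_printoptions(precision=1,suppress=True)
p=snapshot("top")
for k,x,y in[("giant",435,-79),("large",448,253),("medium",468,-246),("small",455,86)]: print(k,pot(p,k,x,y))
for i,c in pads(p).items(): print(i,c)
s=observe();print(Ro.from_quat(s["tcp_rot"]).as_matrix())
E
```

```text
giant [438.  -82.2 438.1 -82.1  59.   57.2 669. ]
large [444.1 259.6 443.9 260.1  51.5  53.3 499. ]
medium [ 462.3 -248.6  463.1 -248.9   42.2   44.4  343. ]
small [450.   87.  449.7  87.2  34.2  34.4 229. ]
1 [612.8 145.6 611.9 146.1  65.6  63.1 697. ]
2 [603.4  52.7 603.7  53.2  65.4  64.9 673. ]
3 [593.8 -34.8 593.6 -34.6  65.5  65.1 692. ]
4 [ 594.3 -124.4  591.4 -125.9   76.8   69.6  580. ]
[[-0.   0.4 -0.9]
 [-0.  -0.9 -0.4]
 [-1.   0.   0. ]]
```

```bash
cat >> h.py <<'E'
def to(x,y,z,yaw=-5.7):
    s=observe();M=Ro.from_quat(s["tcp_rot"]).as_matrix()
    d=M.T@(np.array([x,y,z])-s["eef_pos"]); a=np.degrees(np.arctan2(M[1,1],M[0,1]))
    tl=np.degrees(np.arccos(-M[2,0]))
    print("shift",np.round(d,1),"turn",round(a-yaw,1),"tilt",round(tl,2),"t",s["t"],"at",np.round(s["eef_pos"],1),"gap",round(s["finger_gap"],1),"F",np.round(s["ft_force"],1))
E
python3 -c "
from h import *
to(463,-249,110)"
```

```text
shift [ 104.6 -218.4 -333.3] turn -61.9 tilt 0.0 t 0.6 at [ 238.1 -577.9  214.6] gap 91.8 F [-0.6 -0.   0.4]
```

move_arm --targets '[[[1, 0, -218, -333, -62], [1, 0, -218, -333, -62], [1, 0, -218, -333, -62], [1, 0, -218, -333, -62], [1, 0, -218, -333, -62], [1, 0, -218, -333, -62], [1, 60, -218, -333, -62], [1, 104, -218, -333, -62]]]' --newtons 15

```text
t: 1.6
eef_pos: [464.1, -247.8, 109.6]
tcp_rot: [0.523, 0.475, -0.523, 0.476]
ft_force: [-0.2, -0.0, -0.5]
finger_gap: 92.0
```

```bash
python3 -c "
from h import *
to(463,-249,110); to(463,-249,11);p=snapshot('side');cv2.imwrite('pics/s1.png',p['color'])"
```

```text
shift [-0.4 -0.9  1.3] turn 0.3 tilt 0.07 t 1.6 at [ 464.1 -247.8  109.6] gap 92.0 F [-0.2 -0.  -0.5]
shift [98.6 -1.1  1.3] turn 0.3 tilt 0.07 t 1.6 at [ 464.1 -247.8  109.6] gap 92.0 F [-0.2 -0.  -0.5]
```

move_arm --targets '[[[1, 50, -1, 1, 0], [1, 85, -1, 1, 0], [1, 98, -1, 1, 0], [1, 98, -1, 1, 0], [0.3, 98, -1, 1, 0], [0.3, 98, -1, 1, 0], [0.3, 98, -1, 1, 0], [0.3, 98, -1, 1, 0]]]' --newtons 15

```text
t: 2.65
eef_pos: [462.0, -250.5, 13.0]
tcp_rot: [0.524, 0.475, -0.524, 0.475]
ft_force: [-1.6, -0.2, -0.6]
finger_gap: 54.3
```

```bash
python3 -c "
from h import *
to(594,-34.7,110);p=snapshot('side');cv2.imwrite('pics/s1.png',p['color'])"
```

```text
shift [ -97.   110.3 -227.6] turn 0.1 tilt 0.03 t 2.65 at [ 462.  -250.5   13. ] gap 54.3 F [-1.6 -0.2 -0.6]
```

View pics/s1.png

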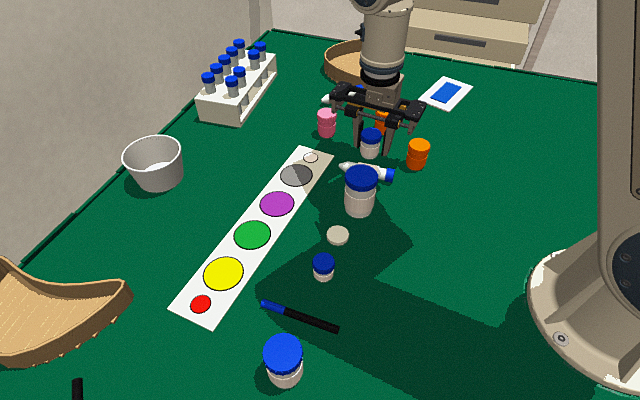

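The fingers straddle the medium pot (370,142) and are still closing, clear of the orange decoys. I'll finish the grip and lift.

move_arm --targets '[[[0.2, 0, 0, 0, 0], [0.2, 0, 0, 0, 0], [0.2, 0, 0, 0, 0], [0.2, 0, 0, 0, 0], [0.2, -40, 0, 0, 0], [0.2, -97, 0, 0, 0], [0.2, -97, 0, 0, 0], [0.2, -97, 0, 0, 0]]]' --newtons 15

```text
t: 3.7
eef_pos: [461.3, -250.1, 109.1]
tcp_rot: [-0.524, -0.475, 0.524, -0.475]
ft_force: [-0.5, 0.5, -0.8]
finger_gap: 43.6
```

```bash
python3 -c "
from h import *
to(594,-34.7,110)"
```

```text
shift [  -0.9  111.  -227.4] turn 0.1 tilt 0.03 t 3.7 at [ 461.3 -250.1  109.1] gap 43.6 F [-0.5  0.5 -0.8]
```

move_arm --targets '[[[0.2, 0, 20, -40, 0], [0.2, 0, 42, -85, 0], [0.2, 0, 64, -130, 0], [0.2, 0, 86, -175, 0], [0.2, 0, 103, -210, 0], [0.2, 0, 111, -227, 0], [0.2, 0, 111, -227, 0], [0.2, 40, 111, -227, 0]]]'

```text
t: 4.7
eef_pos: [596.0, -36.5, 71.0]
tcp_rot: [0.525, 0.474, -0.523, 0.476]
ft_force: [0.3, 0.4, -1.0]
finger_gap: 43.5
```

```bash
python3 -c "
from h import *
to(594,-34.7,16.5);p=snapshot('side');cv2.imwrite('pics/s2.png',p['color'][60:380,100:500])"
```

```text
shift [54.5 -2.4 -1.6] turn 0.1 tilt 0.26 t 4.7 at [596.  -36.5  71. ] gap 43.5 F [ 0.3  0.4 -1. ]
```

View pics/s2.png

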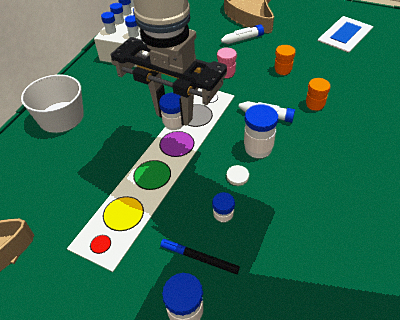

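The medium pot is held upright over the purple disc at crop (172,110). Lowering and releasing it.

move_arm --targets '[[[0.2, 35, -2, -1.5, 0], [0.2, 48, -2, -1.5, 0], [0.2, 52, -2, -1.5, 0], [0.2, 52, -2, -1.5, 0]]]'

```text
t: 5.25
eef_pos: [593.0, -34.0, 18.3]
tcp_rot: [0.524, 0.475, -0.524, 0.475]
ft_force: [0.7, -0.8, -0.7]
finger_gap: 43.5
```

```bash
python3 -c "
from h import *
to(594,-34.7,16.5)"
```

```text
shift [1.8 1.  0.6] turn 0.1 tilt 0.04 t 5.25 at [593.  -34.   18.3] gap 43.5 F [ 0.7 -0.8 -0.7]
```

move_arm --targets '[[[0.2, 1.5, 1, 0.6, 0], [0.2, 2, 1, 0.6, 0], [1, 2, 1, 0.6, 0], [1, 2, 1, 0.6, 0], [1, 2, 1, 0.6, 0], [1, 2, 1, 0.6, 0], [1, 2, 1, 0.6, 0], [1, -40, 1, 0.6, 0]]]'

```text
t: 6.25
eef_pos: [591.1, -34.1, 55.4]
tcp_rot: [-0.522, -0.476, 0.525, -0.473]
ft_force: [1.0, 0.4, 1.7]
finger_gap: 91.4
```

```bash
python3 -c "
from h import *
to(438,-82,130)"
```

```text
shift [ -73.7 -148.1   62.6] turn 0.1 tilt 0.34 t 6.25 at [591.1 -34.1  55.4] gap 91.4 F [1.  0.4 1.7]
```

move_arm --targets '[[[1, -50, 0, 0, 0], [1, -75, -20, 10, 0], [1, -75, -75, 32, 0], [1, -75, -130, 55, 0], [1, -75, -148, 63, 0], [1, -75, -148, 63, 0], [1, -75, -148, 63, 0]]]'

```text
t: 7.12
eef_pos: [442.2, -82.6, 133.0]
tcp_rot: [0.524, 0.474, -0.523, 0.475]
ft_force: [-0.1, 0.4, -0.6]
finger_gap: 91.9
```

```bash
python3 -c "
from h import *
to(438,-82,31)"
```

```text
shift [ 1.02e+02 -4.50e+00 -1.00e-01] turn 0.1 tilt 0.12 t 7.125 at [442.2 -82.6 133. ] gap 91.9 F [-0.1  0.4 -0.6]
```

move_arm --targets '[[[1, 30, -4, 0, 0], [1, 70, -4, 0, 0], [1, 98, -4, 0, 0], [1, 101, -4, 0, 0], [0.3, 101, -4, 0, 0], [0.3, 101, -4, 0, 0], [0.3, 101, -4, 0, 0], [0.3, 101, -4, 0, 0]]]' --newtons 15

```text
t: 8.12
eef_pos: [437.0, -82.3, 32.3]
tcp_rot: [0.524, 0.474, -0.523, 0.475]
ft_force: [1.3, 0.2, 3.7]
finger_gap: 59.7
```

move_arm --targets '[[[0.3, 0, 0, 0, 0], [0.3, 0, 0, 0, 0], [0.3, -20, 0, 0, 0], [0.3, -65, 0, 0, 0], [0.3, -110, 0, 0, 0], [0.3, -120, 0, 0, 0], [0.3, -120, 0, 0, 0]]]'

```text
t: 9.0
eef_pos: [436.0, -82.2, 151.4]
tcp_rot: [0.524, 0.475, -0.524, 0.475]
ft_force: [-0.1, -0.3, -1.2]
finger_gap: 59.7
```

```bash
python3 -c "
from h import *
to(612.5,146,150)"
```

```text
shift [   1.5  153.3 -244.3] turn 0.1 tilt 0.03 t 9.0 at [436.  -82.2 151.4] gap 59.7 F [-0.1 -0.3 -1.2]
```

move_arm --targets '[[[0.3, 0, 25, -40, 0], [0.3, 0, 53, -85, 0], [0.3, 0, 81, -130, 0], [0.3, 0, 109, -175, 0], [0.3, 0, 137, -220, 0], [0.3, 0, 153, -244, 0], [0.3, 0, 153, -244, 0], [0.3, 40, 153, -244, 0]]]'

```text
t: 10.0
eef_pos: [613.1, 145.7, 111.6]
tcp_rot: [0.524, 0.475, -0.523, 0.476]
ft_force: [0.3, -0.6, -1.1]
finger_gap: 59.6
```

```bash
python3 -c "
from h import *
to(612.5,146,36)"
```

```text
shift [75.6 -0.8 -0.2] turn 0.1 tilt 0.14 t 10.0 at [613.1 145.7 111.6] gap 59.6 F [ 0.3 -0.6 -1.1]
```

move_arm --targets '[[[0.3, 35, 0, 0, 0], [0.3, 62, 0, 0, 0], [0.3, 72, 0, 0, 0], [0.3, 73, 0, 0, 0], [0.3, 73, 0, 0, 0]]]'

```text
t: 10.62
eef_pos: [612.8, 145.6, 39.4]
tcp_rot: [0.524, 0.475, -0.524, 0.475]
ft_force: [0.2, -0.2, -1.0]
finger_gap: 59.5
```

```bash
python3 -c "
from h import *
to(612.5,146,36)"
```

```text
shift [ 3.4 -0.3 -0.4] turn 0.1 tilt 0.06 t 10.625 at [612.8 145.6  39.4] gap 59.5 F [ 0.2 -0.2 -1. ]
```

Next: lower the last 3 mm, release, rise and head towards the large pot.

move_arm --targets '[[[0.3, 2, 0, 0, 0], [0.3, 3.5, 0, 0, 0], [0.3, 3.5, 0, 0, 0], [1, 3.5, 0, 0, 0], [1, 3.5, 0, 0, 0], [1, 3.5, 0, 0, 0], [1, 3.5, 0, 0, 0], [1, -20, 0, 0, 0]]]'

```text
t: 11.62
eef_pos: [610.8, 145.3, 57.2]
tcp_rot: [-0.523, -0.476, 0.525, -0.474]
ft_force: [-0.2, -0.3, -0.3]
finger_gap: 91.8
```

move_arm --targets '[[[1, -50, 0, 0, 0], [1, -80, 0, 0, 0], [1, -80, -40, 0, 0]]]'

```text
t: 12.0
eef_pos: [575.9, 150.1, 141.6]
tcp_rot: [0.526, 0.473, -0.522, 0.476]
ft_force: [-1.1, 0.7, -1.0]
finger_gap: 91.7
```

```bash
python3 -c "
from h import *
to(444,260,110); p=snapshot('top'); np.set_printoptions(precision=1,suppress=True)
print(pot(p,'large',444,260),pot(p,'giant',612,146,3),pot(p,'medium',594,-35,3),pads(p)[4])
cv2.imwrite('pics/t1.png',p['color'][100:320,100:500])"
```

```text
shift [  30.9 -142.3  -96.2] turn 0.0 tilt 0.41 t 12.0 at [575.9 150.1 141.6] gap 91.7 F [-1.1  0.7 -1. ]
None [612.7 134.4 610.1 135.3  58.1  38.  390. ] [591.5 -34.2 591.9 -33.4  42.8  42.4 331. ] [ 593.2 -124.4  589.4 -125.2   79.    69.6  733. ]
```

View pics/t1.png

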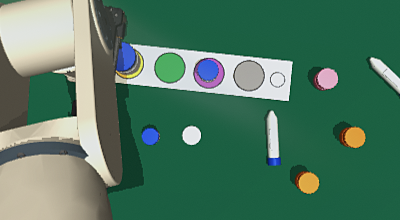

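Medium stands on purple (crop 208,70), 2 mm off its centre. The giant is on yellow, partly hidden by the arm. Large is next.

move_arm --targets '[[[1, 0, -50, -34, 0], [1, 0, -95, -65, 0], [1, 0, -130, -88, 0], [1, 10, -141, -95, 0], [1, 30, -141, -95, 0], [1, 30, -141, -95, 0]]]'

```text
t: 12.8
eef_pos: [440.9, 257.1, 107.1]
tcp_rot: [-0.523, -0.475, 0.525, -0.475]
ft_force: [0.4, -0.4, 1.0]
finger_gap: 92.3
```

```bash
python3 -c "
from h import *
to(444,260,19)"
```

```text
shift [88.1  3.  -3.3] turn 0.1 tilt 0.16 t 12.8 at [440.9 257.1 107.1] gap 92.3 F [ 0.4 -0.4  1. ]
```

move_arm --targets '[[[1, 30, 2.5, -3, 0], [1, 65, 2.5, -3, 0], [1, 86, 2.5, -3, 0], [1, 89, 2.5, -3, 0], [0.3, 89, 2.5, -3, 0], [0.3, 89, 2.5, -3, 0], [0.3, 89, 2.5, -3, 0], [0.3, 89, 2.5, -3, 0]]]'

```text
t: 13.8
eef_pos: [444.5, 260.9, 20.1]
tcp_rot: [0.524, 0.475, -0.524, 0.475]
ft_force: [0.1, -0.3, -0.2]
finger_gap: 54.3
```

move_arm --targets '[[[0.3, 0, 0, 0, 0], [0.3, 0, 0, 0, 0], [0.3, 0, 0, 0, 0], [0.3, -20, 0, 0, 0], [0.3, -65, 0, 0, 0], [0.3, -110, 0, 0, 0], [0.3, -130, 0, 0, 0], [0.3, -130, 0, 0, 0]]]'

```text
t: 14.8
eef_pos: [444.9, 261.1, 150.7]
tcp_rot: [0.525, 0.475, -0.523, 0.475]
ft_force: [0.4, 0.4, -1.7]
finger_gap: 51.4
```

```bash
python3 -c "
from h import *
to(603.3,54.5,150)"
```

```text
shift [  0.8 177.8 190.2] turn 0.1 tilt 0.15 t 14.8 at [444.9 261.1 150.7] gap 51.4 F [ 0.4  0.4 -1.7]
```

move_arm --targets '[[[0.3, 0, 28, 30, 0], [0.3, 0, 63, 67, 0], [0.3, 0, 98, 105, 0], [0.3, 0, 133, 142, 0], [0.3, 0, 165, 176, 0], [0.3, 0, 178, 190.5, 0], [0.3, 0, 178, 190.5, 0], [0.3, 40, 178, 190.5, 0]]]'

```text
t: 15.8
eef_pos: [604.0, 55.0, 111.1]
tcp_rot: [0.525, 0.474, -0.522, 0.476]
ft_force: [-0.2, 0.2, -0.9]
finger_gap: 51.4
```

```bash
python3 -c "
from h import *
to(603.3,54,23.5)"
```

```text
shift [87.6 -1.   1.2] turn 0.1 tilt 0.26 t 15.8 at [604.   55.  111.1] gap 51.4 F [-0.2  0.2 -0.9]
```

move_arm --targets '[[[0.3, 35, 0, 1, 0], [0.3, 68, 0, 1, 0], [0.3, 82, 0, 1, 0], [0.3, 84, 0, 1, 0], [0.3, 84, 0, 1, 0]]]'

```text
t: 16.42
eef_pos: [603.2, 53.2, 26.6]
tcp_rot: [0.524, 0.475, -0.523, 0.475]
ft_force: [-0.1, 0.5, -0.7]
finger_gap: 51.6
```

```bash
python3 -c "
from h import *
to(603.3,54,23.5)"
```

```text
shift [ 3.1  0.  -0.8] turn 0.1 tilt 0.07 t 16.425 at [603.2  53.2  26.6] gap 51.6 F [-0.1  0.5 -0.7]
```

move_arm --targets '[[[0.3, 2, 0, 0, 0], [0.3, 3, 0, 0, 0], [0.3, 3, 0, 0, 0], [1, 3, 0, 0, 0], [1, 3, 0, 0, 0], [1, 3, 0, 0, 0], [1, 3, 0, 0, 0], [1, 3, 0, 0, 0]]]'

```text
t: 17.42
eef_pos: [602.6, 52.7, 22.5]
tcp_rot: [-0.524, -0.475, 0.524, -0.475]
ft_force: [-0.3, 0.4, -0.3]
finger_gap: 91.7
```

move_arm --targets '[[[1, -20, 0, 0, 0], [1, -70, 0, 0, 0], [1, -90, 0, 0, 0], [1, -90, -40, 0, 0], [1, -90, -90, 0, 0], [1, -90, -140, 0, 0], [1, -90, -150, 0, 0]]]'

```text
t: 18.3
eef_pos: [450.5, 67.5, 113.5]
tcp_rot: [-0.524, -0.475, 0.524, -0.475]
ft_force: [-0.0, 0.4, 0.9]
finger_gap: 91.7
```

```bash
python3 -c "
from h import *
to(450,87,60);p=snapshot('side');cv2.imwrite('pics/s3.png',p['color'][60:380,100:500])"
```

```text
shift [ 53.5  -2.4 -19.4] turn 0.1 tilt 0.04 t 18.3 at [450.5  67.5 113.5] gap 91.7 F [-0.   0.4  0.9]
```

View pics/s3.png

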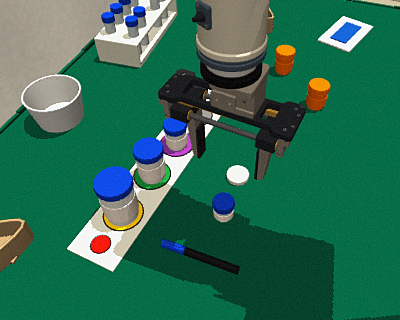

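Giant, large and medium stand on yellow, green and purple. The small pot is at crop (223,207).

move_arm --targets '[[[1, 0, -2, -19, 0], [1, 30, -2, -19, 0], [1, 70, -2, -19, 0], [1, 95, -2, -19, 0], [1, 100, -2, -19, 0], [0.2, 100, -2, -19, 0], [0.2, 100, -2, -19, 0], [0.2, 100, -2, -19, 0]]]'

```text
t: 19.35
eef_pos: [454.0, 86.6, 13.5]
tcp_rot: [0.524, 0.475, -0.523, 0.475]
ft_force: [0.0, -0.2, -0.6]
finger_gap: 63.7
```

move_arm --targets '[[[0.2, 0, 0, 0, 0], [0.2, 0, 0, 0, 0], [0.2, 0, 0, 0, 0], [0.2, 0, 0, 0, 0], [0.2, 0, 0, 0, 0], [0.2, 0, 0, 0, 0]]]'

```text
t: 20.1
eef_pos: [453.2, 86.5, 12.7]
tcp_rot: [-0.524, -0.475, 0.524, -0.475]
ft_force: [-1.7, 0.2, 3.2]
finger_gap: 35.5
```

```bash
python3 -c "
from h import *
to(584.8,-125.2,150)"
```

```text
shift [-137.3  151.6  197.8] turn 0.1 tilt 0.0 t 20.1 at [453.2  86.5  12.7] gap 35.5 F [-1.7  0.2  3.2]
```

move_arm --targets '[[[0.2, -30, 0, 0, 0], [0.2, -75, 0, 0, 0], [0.2, -120, 0, 0, 0], [0.2, -137, 0, 0, 0], [0.2, -137, 25, 33, 0], [0.2, -137, 53, 69, 0], [0.2, -137, 81, 106, 0], [0.2, -137, 109, 142, 0]]]'

```text
t: 21.1
eef_pos: [548.3, -66.8, 149.3]
tcp_rot: [-0.524, -0.475, 0.524, -0.475]
ft_force: [0.3, 0.1, -0.3]
finger_gap: 35.2
```

```bash
python3 -c "
from h import *
to(584.8,-125.2,150); p=snapshot('top'); print([(f['score'],pt(p,*f['pixel'],3)) for f in landmark_of(p,'pad_4')])
cv2.imwrite('pics/t2.png',cv2.resize(p['color'][120:220,170:430],None,fx=3,fy=3))
m=cv2.inRange(cv2.cvtColor(p['color'],cv2.COLOR_BGR2HSV),(0,0,90),(179,50,190))
n,l,st,c=cv2.connectedComponentsWithStats(m)
print([(st[i],pt(p,*c[i],3)) for i in range(1,n) if st[i][4]>300 and 320<c[i][0]<380 and 140<c[i][1]<210])"
```

```text
shift [-0.7 42.  54.5] turn 0.1 tilt 0.01 t 21.1 at [548.3 -66.8 149.3] gap 35.2 F [ 0.3  0.1 -0.3]
[(0.58, array([600.32618445,  55.4813348 ,   3.        ])), (0.44, array([608.9382614, 146.8159816,   3.       ]))]
[(array([ 283,  153,   88,   67, 1262], dtype=int32), array([555.98176722, -61.96373087,   3.        ]))]
```

View pics/t2.png

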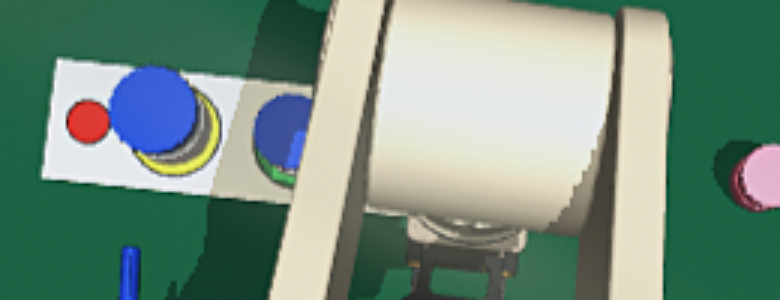

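The arm hides the grey disc in this view, so I'll measure it on the first picture, which came from the same camera.

```bash
python3 -c "
from h import *
p=snapshot('top'); im=cv2.imread('pics/top0.png')
m=cv2.inRange(cv2.cvtColor(im,cv2.COLOR_BGR2HSV),(0,0,100),(179,45,195))
n,l,st,c=cv2.connectedComponentsWithStats(m,connectivity=4)
print([(st[i],c[i],pt(p,*c[i],3)) for i in range(1,n) if st[i][4]>200 and 320<c[i][0]<380 and 140<c[i][1]<210])
q=snapshot('side');print([(f['score'],pt(q,*f['pixel'],3)) for f in landmark_of(q,'pad_4')])"
```

```text
[(array([336, 163,  25,  24, 419], dtype=int32), array([348.4725537 , 173.78520286]), array([ 592.51657708, -124.315908  ,    3.        ]))]
[(0.76, array([607.81489688,  52.821345  ,   3.        ])), (0.68, array([591.46776012, -34.41222056,   3.        ])), (0.67, array([ 593.97825644, -122.44219767,    3.        ])), (0.5, array([607.33622402, 145.80255618,   3.        ]))]
```

```bash
python3 -c "
from h import *
im=cv2.imread('pics/top0.png')[140:210,180:400]
cv2.imwrite('pics/z.png',cv2.resize(im,None,fx=3.6,fy=3.6,interpolation=cv2.INTER_CUBIC))
p=snapshot('top');im=cv2.imread('pics/top0.png');g=cv2.cvtColor(im,cv2.COLOR_BGR2GRAY)
for n,(u0,v0) in dict(y=(228,163),g=(269,167),p=(309,173),k=(349,175)).items():
  E=[]
  for a in np.arange(0,6.28,.1):
    r=np.arange(12,21,.25); s=cv2.remap(g,np.float32([u0+r*np.cos(a)]),np.float32([v0+r*np.sin(a)]),cv2.INTER_LINEAR)[0]
    k=r[s.argmin()];E.append([u0+k*np.cos(a),v0+k*np.sin(a)])
  e=cv2.fitEllipse(np.float32(E));print(n,e,pt(p,*e[0],3))"
```

```text
y ((227.96145629882812, 162.3563690185547), (28.8561954498291, 35.91763687133789), 4.026194095611572) [613.1147197  145.68877166   3.        ]
g ((269.5460510253906, 166.24142456054688), (28.765310287475586, 33.302852630615234), 6.74490213394165) [606.14624298  52.61483013   3.        ]
p ((308.3022155761719, 174.29531860351562), (28.535663604736328, 34.658390045166016), 6.345067024230957) [589.66222235 -34.4059894    3.        ]
k ((348.7512512207031, 173.62596130371094), (29.004823684692383, 34.541709899902344), 5.682062149047852) [ 592.88727326 -124.93578653    3.        ]
```

View pics/z.png

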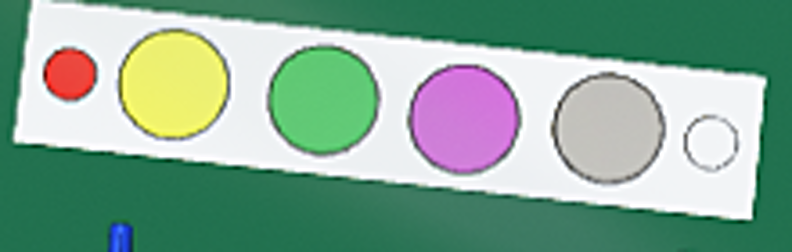

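The grey disc's centre is at zoom (608,128), i.e. pixel (348.8,175.4), which gives about (589,-125).

move_arm --targets '[[[0.2, 0, 25, 30, 0], [0.2, 0, 46, 54.5, 0], [0.2, 0, 46, 54.5, 0], [0.2, 40, 46, 54.5, 0], [0.2, 80, 46, 54.5, 0], [0.2, 110, 46, 54.5, 0], [0.2, 125, 46, 54.5, 0], [0.2, 125, 46, 54.5, 0]]]'

```text
t: 22.4
eef_pos: [587.3, -123.2, 24.1]
tcp_rot: [-0.523, -0.476, 0.524, -0.475]
ft_force: [-0.2, -0.7, -0.0]
finger_gap: 35.7
```

```bash
python3 -c "
from h import *
to(589,-125,16)"
```

```text
shift [8.1 1.8 1.6] turn 0.1 tilt 0.11 t 22.4 at [ 587.3 -123.2   24.1] gap 35.7 F [-0.2 -0.7 -0. ]
```

move_arm --targets '[[[0.2, 4, 1, 1, 0], [0.2, 7, 1, 1, 0], [0.2, 8, 1, 1, 0], [0.2, 8, 1, 1, 0]]]'

```text
t: 22.9
eef_pos: [589.3, -125.4, 16.8]
tcp_rot: [0.524, 0.475, -0.524, 0.475]
ft_force: [0.3, -0.5, 0.2]
finger_gap: 35.4
```

move_arm --targets '[[[1, 0, 0, 0, 0], [1, 0, 0, 0, 0], [1, 0, 0, 0, 0], [1, 0, 0, 0, 0], [1, 0, 0, 0, 0], [1, 0, 0, 0, 0], [1, -20, 0, 0, 0], [1, -70, 0, 0, 0]]]'

```text
t: 23.9
eef_pos: [587.6, -125.0, 86.4]
tcp_rot: [-0.523, -0.476, 0.525, -0.474]
ft_force: [0.5, 0.3, -0.7]
finger_gap: 91.9
```

move_arm --targets '[[[1, -60, 0, 0, 0], [1, -90, -20, 40, 0], [1, -90, -70, 80, 0], [1, -90, -120, 120, 0], [1, -90, -170, 160, 0], [1, -90, -220, 200, 0], [1, -90, -240, 240, 0], [1, -90, -240, 270, 0]]]'

```text
t: 24.9
eef_pos: [322.1, -372.0, 178.3]
tcp_rot: [-0.524, -0.474, 0.524, -0.475]
ft_force: [0.7, -0.7, 0.4]
finger_gap: 91.8
```

```bash
python3 -c "
from h import *
np.set_printoptions(precision=1,suppress=True)
to(589,-125,16);p=snapshot('top')
for k,x,y in[('giant',612,146),('large',603,53),('medium',593,-34),('small',588,-125)]: print(k,pot(p,k,x,y,3))
cv2.imwrite('pics/t3.png',cv2.resize(p['color'][130:220,170:430],None,fx=3,fy=3))
q=snapshot('side');cv2.imwrite('pics/s4.png',q['color'])"
```

```text
shift [ 162.1  240.8 -272.7] turn -0.0 tilt 0.09 t 24.9 at [ 322.1 -372.   178.3] gap 91.8 F [ 0.7 -0.7  0.4]
giant [612.7 144.9 612.1 144.7  58.1  59.4 660. ]
large [602.3  51.3 601.7  52.1  50.4  50.1 475. ]
medium [591.5 -33.1 591.9 -33.4  42.8  44.5 332. ]
small [ 586.7 -124.5  587.1 -124.3   34.8   34.6  219. ]
```

View pics/t3.png

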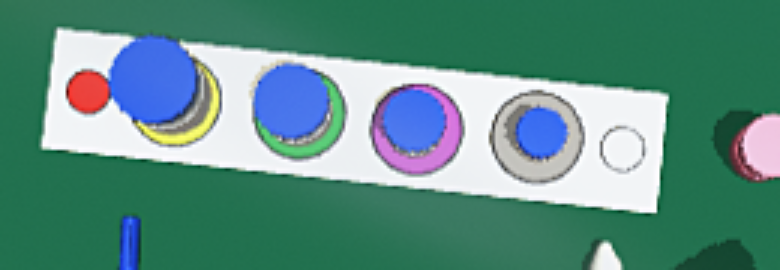

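View pics/s4.png

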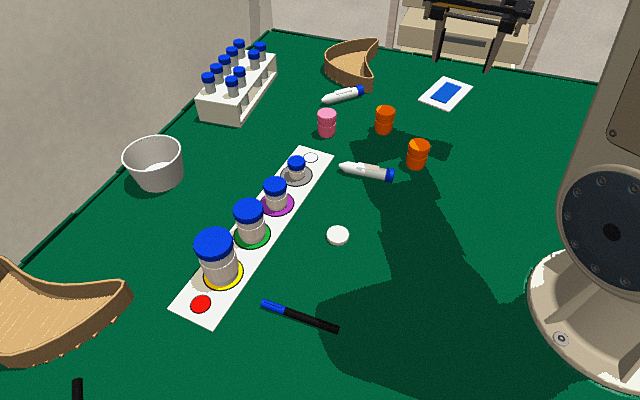

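All four pots stand upright on their discs, from giant at yellow (side view 218,258) to small at grey (296,168). Each is about 3 mm or less from its disc's centre, and the arm is clear. Handing in.

```bash
python3 -c "
from station import sign_off
print(sign_off())"
```

```text
the job is handed in; nothing more can be done
None
```

All four pots are on their discs in the right order, and I handed the job in at about 25 s of robot time. The red dot is at the yellow end, so giant is on yellow, large on green, medium on purple and small on grey.

- **Final check:** the last top picture puts each lid centre about 3 mm or less from its disc's centre (limit 12 mm). Both views show all four pots upright, with the gripper open and clear of everything.
- **Disagreement on the grey disc:** automatic estimates of its centre ranged from x = 584.6 mm (extrapolating the row) to about 594 mm. I settled on 589 mm from a zoomed view. The small pot measures 587 mm, so even the furthest estimate leaves it about 7 mm off.
- **Detector noise:** the networks' pad positions were up to about 9 mm off. I used colour and depth measurements for every placement instead.

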